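Pack colour-coded nuts into bayonet pots and send the carrier on

ROBOT

A 7-joint arm with a two-finger parallel gripper is mounted at the origin on a cart in front of the work surface, level with it; the furniture and walls round the work are solid. World frame = base frame: x ahead of the robot, y to its left, z up, the work surface at z = 0. Lengths are in mm, angles in rad, forces in N, time in s.
With the tool pointing down it reaches from about 400 to 875 mm from the base axis. Payload 4.4 kg.
Tool frame: the origin (TCP) lies at the very end of the fingers, on their centre line; the grasp point (between the pads) lies 19 mm behind it; y points along the fingers, z is the direction in which the jaws open and shut, and the axes are right-handed (so a half turn about y gives the same grasp; the last joint's range is limited). The gripper opens to 85 mm and grips with 20 to 120 N. Pads are 22 mm wide; open, the fingers measure 114 mm over their backs; the gripper's body (76 mm by 85 mm) begins 54 mm behind the grasp point. The pads swing forward as they close: fully open they stand 13 mm farther back than shut.
Start: joints at [-1.342, 0.628, 0.038, 1.517, -0.027, 0.996, -0.02], TCP at [188.832, 621.981, 231.313] pointing down, gripper open.
Joint ranges: [-3.06, 3.06], [-0.37, 2.12], [-1.25, 1.32], [0.18, 2.47], [-1.1, 4.24], [0.23, 1.98], [-2.94, 2.94]. Speed limits (rad/s): [2.57, 2.57, 3.14, 3.14, 3.14, 3.14, 3.14].

INTERFACE

Orientations are given as [roll, pitch, yaw] about the fixed x, y, z axes, in that order (R = Rz(yaw) Ry(pitch) Rx(roll)).
In Python, from cell import * gives the robot as it stands.
- The arm moves only by the tool apply_moves, never from a script. Its argument "targets" is a list of rows, each a list of 6 numbers: the shift along the tool's x, y, z in units of 40 mm (1.0 is 40 mm), then the turn, a rotation vector about the tool's x, y, z in units of 8 degrees (1.0 is 8 degrees). A call has 1 to 12 rows; each row shifts and turns the commanded pose from where the row before left it, along the tool's axes as they then stand; what a row does not reach is not made up. A row lasts 1/8 s, in which the tool goes at most 62.5 mm and 10.7 degrees, less where a joint would pass 70% of its speed; a pose out of reach is approached as far as the arm can. A call is refused whole if a number of a shift passes 1 or a number of a turn 1, either way. A call with a gripper value outside its range is refused whole. "jaw" is the gripper command: -1 is shut, 1 is fully open, values between are in proportion, set as the call begins (left out, the last holds). The fingers move at their own pace and stop on an object; the grip force is fixed at half the most. Time passes only in rows, so rows that do not move let the fingers close. It gives the time, the measured TCP pose, the force and the opening at its end, in the units of the state.
- read_state(): the state, without advancing time (a new reading comes with each control period).
- get_image(name): name is "scene" or "top"; returns the picture (480x640x3 uint8, red, green, blue); there is no depth.
- calibration(name): a dict with "fx", "fy", "cx", "cy" (pixels), "world_from_camera" (4x4, takes a point from camera to world coordinates). Camera axes: x right, y down, z forward; pixel columns grow to the right and rows downward; lengths in mm; the calibration is good to about 2 mm. A picture is of the moment at which its call begins. calibration takes no time and is no camera call.
- finish_job(): hands the job in, once; it reports no verdict.
The state is a dict: "clock": time; "qpos": joint angles; "qd": joint speeds; "tau": joint torques, N m; "eef_pos": TCP position; "tool_rot": TCP orientation; "force": force on the tool from outside, world axes, zero at the start; "torque": the same for the moment, N m; "width": finger opening in mm.
Only numpy, scipy, OpenCV 4.12 (cv2) and the standard library are available. Lean on these libraries where they do the work, as an engineer would, in place of code of your own. Each camera call takes 0.05 s, during which the arm holds its last target. There are 200 camera calls.

TASK

Put every loose hex nut into the pot of its own colour (red nuts in the red pot, blue nuts in the blue pot), then close each pot with the lid of its own colour: set the lid's lugs in the notches, push down against the seal and turn it clockwise until it locks. When both pots are locked, slide the carrier by its handle along the rail until it clicks into the other station, and leave the tape measure and the screw tin alone.

Things in the scene. Friction and masses are not known exactly. Their poses are not given: they have to be found in the camera images.
- rail: fixed aluminium slide rail, 85 mm wide (x), 360 mm long (its y), 24 mm high; origin at the centre of its underside; the carrier slides along its y axis. Its place and yaw vary.
- carrier (a joint): position of the carrier on the rail, m, growing along the rail's +y (to the robot's left). 0 = loading station, 0.100 = the other (outgoing) station; at each a spring detent holds it (about 11 N to push out, about 1 N of friction between, it pulls in over the last 4 mm). Stops at -0.006 and 0.118.
- handle (a point): top centre of the carrier's upright black round handle post, 16 mm diameter, 56 mm tall, on the carrier's robot-side edge midway between the pots (64 mm in front of the carrier's centre line). Rail frame axes. It stands 92 mm above the bench; the grip bars of locked lids reach 40 mm higher.
- station_out (a point): point on the rail where the carrier's centre stands at the outgoing station (24 mm above the bench)
- pot_red (a point): red round pot fixed on the carrier (pot centres 94 mm apart, red on the rail's +y side); origin at the centre of its underside, 36 mm above the bench, z up. Bore 54 mm diameter, inner floor at z 4, rim at z 60 mm, 74 mm diameter outside. Two entry notches for the lid's lugs lie on its +x and -x sides (white marks on the carrier beside the pot).
- pot_red_rim (a point): centre of the pot's mouth, top of the steel neck ring (bore 54 mm, 7 mm thick). Its notches are 17 mm wide, 68 mm across. Once pushed below the ring the lugs can turn only clockwise seen from above, 1.40 rad (80 degrees, play 5) to a stop; let go there, they rise 3 mm into a recess, which locks the lid.
- seal_red (a joint): how far (m, 0 to 0.0075) the black sprung seal ring round the pot's collar is pressed down; 83 mm outside diameter, its top stands 7 mm above the rim when free; about 1.5 N per mm
- lid_red: red bayonet lid, loose, 90 g; origin at the centre of its underside, z up. Plug 50 mm diameter, z 0 to 13.5 mm; two steel lugs on its foot along +x and -x (65 mm over both, 11 mm wide, z 0 to 5); disc 80 mm diameter, z 13.5 to 19.5. A half turn looks and fits the same. Starts upright on the bench.
- lid_red_grip (a point): top centre of the lid's grip bar: 52 mm long along the lid's x (over the lugs), 14 mm thick (y), 26 mm tall, top 45.5 mm above the lid's origin. Lid origin in the pot's z: 53 mm laid on the seal, lugs in the notches; 48 or less (to 46.5) pushed far enough to turn (9 to 12 N); 51 locked; 60 or more if the lugs stand on the ring.
- nut_red1: red hex nut, 20 mm across flats (flats face its +-y and every 60 degrees), 23 mm across corners, 12 mm thick, 25 g; origin at the centre of its underside, z along its bore. May be absent (None).
- nut_red2: red hex nut, 20 mm across flats (flats face its +-y and every 60 degrees), 23 mm across corners, 12 mm thick, 25 g; origin at the centre of its underside, z along its bore. May be absent (None).
- nut_red3: red hex nut, 20 mm across flats (flats face its +-y and every 60 degrees), 23 mm across corners, 12 mm thick, 25 g; origin at the centre of its underside, z along its bore. May be absent (None).
- pot_blue (a point): blue round pot fixed on the carrier (pot centres 94 mm apart, red on the rail's +y side); origin at the centre of its underside, 36 mm above the bench, z up. Bore 54 mm diameter, inner floor at z 4, rim at z 60 mm, 74 mm diameter outside. Two entry notches for the lid's lugs lie on its +x and -x sides (white marks on the carrier beside the pot).
- pot_blue_rim (a point): centre of the pot's mouth, top of the steel neck ring (bore 54 mm, 7 mm thick). Its notches are 17 mm wide, 68 mm across. Once pushed below the ring the lugs can turn only clockwise seen from above, 1.40 rad (80 degrees, play 5) to a stop; let go there, they rise 3 mm into a recess, which locks the lid.
- seal_blue (a joint): how far (m, 0 to 0.0075) the black sprung seal ring round the pot's collar is pressed down; 83 mm outside diameter, its top stands 7 mm above the rim when free; about 1.5 N per mm
- lid_blue: blue bayonet lid, loose, 90 g; origin at the centre of its underside, z up. Plug 50 mm diameter, z 0 to 13.5 mm; two steel lugs on its foot along +x and -x (65 mm over both, 11 mm wide, z 0 to 5); disc 80 mm diameter, z 13.5 to 19.5. A half turn looks and fits the same. Starts upright on the bench.
- lid_blue_grip (a point): top centre of the lid's grip bar: 52 mm long along the lid's x (over the lugs), 14 mm thick (y), 26 mm tall, top 45.5 mm above the lid's origin. Lid origin in the pot's z: 53 mm laid on the seal, lugs in the notches; 48 or less (to 46.5) pushed far enough to turn (9 to 12 N); 51 locked; 60 or more if the lugs stand on the ring.
- nut_blue1: blue hex nut, 20 mm across flats (flats face its +-y and every 60 degrees), 23 mm across corners, 12 mm thick, 25 g; origin at the centre of its underside, z along its bore. May be absent (None).
- nut_blue2: blue hex nut, 20 mm across flats (flats face its +-y and every 60 degrees), 23 mm across corners, 12 mm thick, 25 g; origin at the centre of its underside, z along its bore. May be absent (None).
- nut_blue3: blue hex nut, 20 mm across flats (flats face its +-y and every 60 degrees), 23 mm across corners, 12 mm thick, 25 g; origin at the centre of its underside, z along its bore. May be absent (None).
- tape_measure: yellow tape measure, 34x71x64 mm, bystander on the board left of the work; origin under its centre
- screw_tin: round grey screw tin, 68 mm diameter, 39 mm high, bystander on the board left of the work; origin under its centre

How it is judged:
By the outcome, as a careful person would: the job done as asked, in the order asked, and still so for the second after the job is handed in, with the robot touching nothing.
Of nut_red1, nut_red2, nut_red3 only 2 to 3 are there at a start; the rules pass over those that are not, and their reading is None.
Of nut_blue1, nut_blue2, nut_blue3 only 2 to 3 are there at a start; the rules pass over those that are not, and their reading is None.
At some moment in a run one of nut_red1, nut_red2, nut_red3, nut_blue1, nut_blue2, nut_blue3 may be knocked a few centimetres aside while the robot is not near it.
Once in a run the grip may slacken for a moment while it holds something.
It also fails if it takes over 200 s, if anything falls off the work surface, if the arm or the gripper's body presses on something with over 40 N, if the wrist force passes 120 N, or if a joint passes its speed limit or range.

## Working session

There is one attempt and no reset: what is moved stays moved. The work goes in short steps, Python scripts to look and compute and a tool call to move; the robot and the scene stay as the last step left them, time stands still between calls to the robot, and variables do not carry over. Pictures are saved under pics/ and viewed, about 12 in all and at most 16, crops included, and the job is handed in when it is done.

Besides the shell and the picture viewer there is one more tool, called after "Emit:" as name(argument=value, ...), one argument or row to a line, values as JSON. apply_moves: Moves the arm, as the interface text tells. Its arguments: {"type":"object","properties":{"targets":{"type":"array"},"jaw":{"type":"number"}},"required":["targets"]}

```bash
ls; mkdir -p pics
python3 - <<'E'
from cell import *
import cv2
s=read_state(); print(s)
for n in("scene","top"):
    im=get_image(n); cv2.imwrite(f"pics/{n}0.png",im[:,:,::-1]); c=calibration(n); print(n,c)
E
```

```text
pics
{'clock': 0.0, 'qpos': array([-1.34177064,  0.62931598,  0.0384536 ,  1.51840741, -0.02701393,
        0.99629769, -0.02001667]), 'qd': array([-0.00155059, -0.00162045,  0.0003158 ,  0.00017135, -0.00154576,
       -0.00145555, -0.00178941]), 'tau': array([-7.94805183e-04, -5.63396645e+01,  1.22571945e+00, -1.93451446e+01,
        1.08895783e-02,  1.03404510e-02, -3.11867971e-06]), 'eef_pos': array([188.66114919, 621.34559858, 230.3962379 ]), 'tool_rot': array([-1.57270640e+00, -1.97198149e-05, -2.94860229e-01]), 'force': array([ 0.8744052 , -0.38315132,  0.02340683]), 'torque': array([ 8.75594992e-03,  8.15925026e-05, -5.58672768e-02]), 'width': 85.30175277838103}
scene {'fx': 472.04899172322524, 'fy': 472.04899172322524, 'cx': 328.65372930260475, 'cy': 239.25427536462317, 'world_from_camera': array([[ 9.03250631e-01, -2.63159554e-01,  3.38947411e-01,
         1.64813088e+02],
       [-4.29079643e-01, -5.43981721e-01,  7.21092606e-01,
        -5.84946427e+02],
       [-5.38121275e-03, -7.96762786e-01, -6.04268240e-01,
         7.42812595e+02],
       [ 0.00000000e+00,  0.00000000e+00,  0.00000000e+00,
         1.00000000e+00]])}
top {'fx': 484.4103948153301, 'fy': 484.4103948153301, 'cx': 322.41227459257215, 'cy': 245.39812770150334, 'world_from_camera': array([[ 2.49382917e-02, -9.91783241e-01,  1.25475438e-01,
         3.83933084e+02],
       [-9.99659505e-01, -2.57043851e-02, -4.48994635e-03,
         1.92008353e+02],
       [ 7.67832250e-03, -1.25320742e-01, -9.92086566e-01,
         1.16361756e+03],
       [ 0.00000000e+00,  0.00000000e+00,  0.00000000e+00,
         1.00000000e+00]])}
```

View pics/scene0.png

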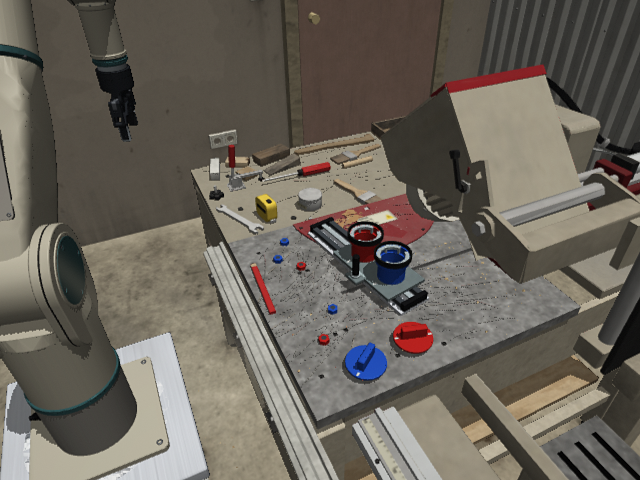

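View pics/top0.png

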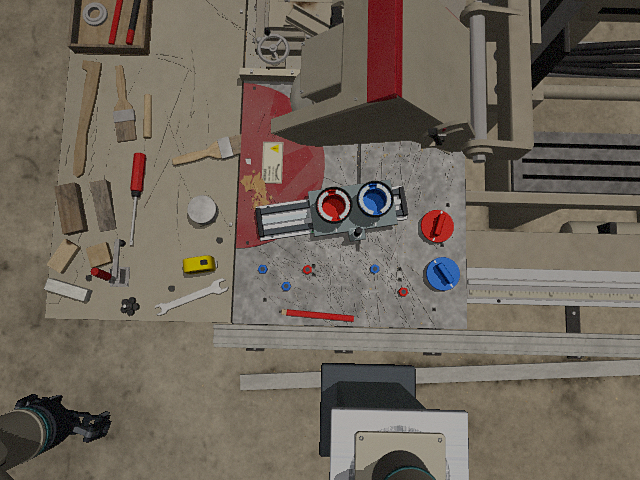

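```bash
cat > h.py <<'E'
from cell import *
import cv2, numpy as np
def P(name,u,v,z):
    c=calibration(name);T=c["world_from_camera"]
    d=T[:3,:3]@np.array([(u-c["cx"])/c["fx"],(v-c["cy"])/c["fy"],1.]);o=T[:3,3]
    return o+d*(z-o[2])/d[2]
def proj(name,p):
    c=calibration(name);T=np.linalg.inv(c["world_from_camera"]);q=T[:3,:3]@np.array(p,float)+T[:3,3]
    return q[0]/q[2]*c["fx"]+c["cx"],q[1]/q[2]*c["fy"]+c["cy"]
def masks(im):
    a=im.astype(int);r,g,b=a[...,0],a[...,1],a[...,2]
    return {"red":((r>90)&(r>2.2*g)&(r>2.2*b)).astype(np.uint8),"blue":((b>70)&(b>1.7*r)&(b>1.4*g)).astype(np.uint8)}
def blobs(im,lo=12):
    out=[]
    for k,m in masks(im).items():
        n,l,s,c=cv2.connectedComponentsWithStats(m)
        for i in range(1,n):
            if s[i,4]>=lo: out.append((k,int(s[i,4]),c[i].round(1).tolist(),s[i,:4].tolist()))
    return out
def go(x,y,z,yaw=None):
    "units left to go in tool axes as commanded now (tool down)"
    s=read_state();p=s["eef_pos"];w=s["tool_rot"][2]
    d=np.array([x,y,z])-p
    ux=d[0]*np.cos(w)+d[1]*np.sin(w);uz=-d[0]*np.sin(w)+d[1]*np.cos(w)
    print("now",p.round(1),s["tool_rot"].round(3),"units x,y,z",np.round([ux/40,-d[2]/40,uz/40],2),
      "" if yaw is None else "turn y units %.2f"%(-np.degrees((yaw-w))/8))
E
python3 - <<'E'
from h import *
for n in("top","scene"):
    im=cv2.imread(f"pics/{n}0.png")[:,:,::-1]
    for b in blobs(im):
        u,v=b[2]
        print(n,b,P(n,u,v,12 if b[1]<150 else 20).round(1)[:2])
im=cv2.imread("pics/top0.png")[170:330,230:470]
cv2.imwrite("pics/c1.png",cv2.resize(im,(800,533),interpolation=cv2.INTER_CUBIC))
E
```

```text
top ('red', 237, [114.8, 21.1], [108, 0, 14, 43]) [1084.3  723.8]
top ('red', 3342, [384.1, 48.2], [367, 0, 36, 102]) [1031.6   44.4]
top ('red', 76, [129.4, 35.7], [126, 29, 8, 14]) [1050.8  687.6]
top ('red', 374, [280.0, 104.4], [268, 88, 24, 29]) [876.6 300.3]
top ('red', 676, [293.1, 166.0], [273, 146, 40, 50]) [721.  262.9]
top ('red', 407, [137.1, 171.2], [130, 153, 15, 38]) [697.8 639.5]
top ('red', 117, [305.8, 191.3], [294, 181, 25, 19]) [661.  230.5]
top ('red', 12, [329.8, 190.3], [325, 190, 11, 2]) [665.  172.2]
top ('red', 17, [331.4, 193.6], [328, 192, 8, 4]) [657.  168.1]
top ('red', 324, [333.2, 208.6], [322, 199, 22, 22]) [618.4 163.1]
top ('red', 752, [437.1, 225.5], [421, 210, 33, 32]) [583.7 -86.7]
top ('red', 91, [241.8, 234.1], [237, 226, 16, 18]) [551.9 380.9]
top ('red', 13, [263.4, 241.8], [261, 241, 6, 3]) [534.6 328.4]
top ('red', 24, [251.4, 245.3], [244, 244, 16, 4]) [525.4 356.7]
top ('red', 42, [307.1, 269.3], [303, 265, 9, 9]) [471.3 221.8]
top ('red', 45, [94.3, 271.1], [91, 268, 8, 7]) [454.1 726.1]
top ('red', 42, [403.1, 291.5], [399, 288, 9, 8]) 
[... 1284 characters left out ...]
 [590.7 -62.3]
scene ('red', 55, [323.8, 338.4], [319, 334, 10, 11]) [424.7  -6. ]
scene ('red', 486, [415.3, 343.3], [394, 334, 39, 19]) [ 578.3 -101.4]
scene ('blue', 48, [284.3, 241.4], [280, 238, 9, 8]) [469.1 328.2]
scene ('blue', 14, [404.0, 248.4], [401, 246, 7, 6]) [727.8 171.2]
scene ('blue', 135, [388.0, 255.8], [381, 251, 16, 12]) [676.7 163.4]
scene ('blue', 17, [401.6, 254.8], [399, 253, 6, 6]) [708.7 152.3]
scene ('blue', 54, [277.7, 258.4], [273, 255, 10, 8]) [430.  271.5]
scene ('blue', 77, [398.5, 279.3], [389, 272, 16, 13]) [654.   79.4]
scene ('blue', 62, [332.4, 308.3], [328, 304, 9, 10]) [476.7  62. ]
scene ('blue', 1131, [366.1, 361.5], [345, 343, 42, 37]) [470.  -98.2]
```

View pics/c1.png

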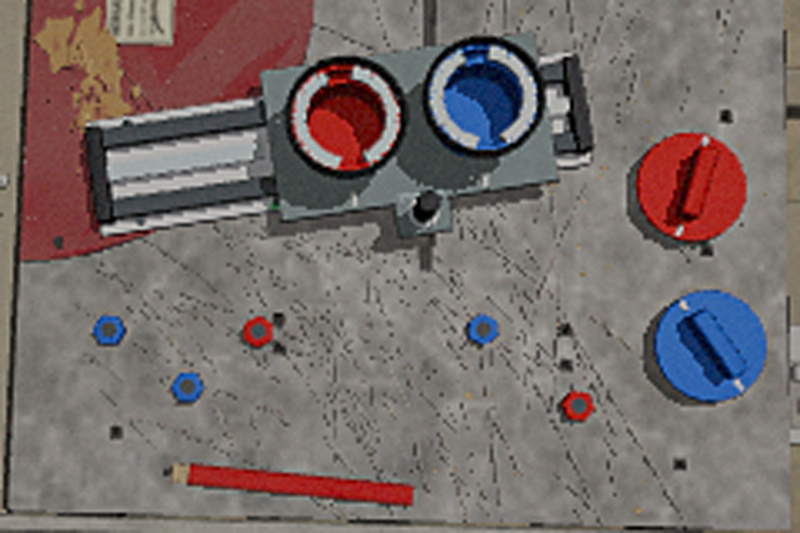

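Run:
```python
from h import *
im=cv2.imread("pics/top0.png")[:,:,::-1].astype(int)
mn,mx=im.min(2),im.max(2)
C={}
for k,(u,v) in dict(red=(333.8,204.2),blue=(375.2,198.5)).items():
    yy,xx=np.mgrid[:480,:640]; m=(mn>130)&(mx-mn<40)&(np.hypot(xx-u,yy-v)<17)
    p=np.argwhere(m)[:,::-1].astype(np.float32)
    hull=cv2.convexHull(p.reshape(-1,1,2)); (c,r)=cv2.minEnclosingCircle(hull); e=cv2.fitEllipse(hull)
    m2=((mx<45)&(np.hypot(xx-u,yy-v)<21)).astype(np.uint8)
    h2=cv2.convexHull(np.argwhere(m2)[:,::-1].astype(np.float32).reshape(-1,1,2)); c2,r2=cv2.minEnclosingCircle(h2)
    C[k]=P("top",*e[0],96)
    print(k,c,r,e,P("top",*c,96).round(1),C[k].round(1),"seal",c2,r2,P("top",*c2,103).round(1))
d=C["red"]-C["blue"];print(np.hypot(*d[:2]),"rail yaw",np.arctan2(-d[0],d[1]))
cr=lambda x,y:(230+x*.3-.35,170+y*.3-.35)
for k,a,b in(("red",(705,141),(680,231)),("blue",(684,304),(738,384))):
    A,B=P("top",*cr(*a),19.5),P("top",*cr(*b),19.5);print(k,"lid",(A+B)/2,"yaw",np.arctan2(*(A-B)[[1,0]]))
# lid disc by ellipse
full=masks(im)
for k,u,v in(("red",437,226),("blue",443,274)):
    m=full[k].copy(); yy,xx=np.mgrid[:480,:640]; m[np.hypot(xx-u,yy-v)>24]=0
    h=cv2.convexHull(np.argwhere(m)[:,::-1].astype(np.float32).reshape(-1,1,2)); e=cv2.fitEllipse(h);print(k,e,P("top",*e[0],19.5).round(1))
A=P("top",*cr(426,200),92);print("handle",A)
for p in [(470,328.5,0),(430,271.5,0),(424.5,-6.5,0)]: print(proj("top",p))
```

```text
red (333.5, 204.5) 15.890348434448242 ((333.46368408203125, 204.94139099121094), (30.43600845336914, 31.330093383789062), 95.63871765136719) [612.2 164.6  96. ] [611.1 164.7  96. ] seal (333.5, 204.9736785888672) 18.605083465576172 [609.6 164.7 103. ]
blue (374.7916564941406, 198.625) 16.00844383239746 ((374.6255798339844, 198.71469116210938), (29.869918823242188, 31.765735626220703), 103.12189483642578) [628.1  72.   96. ] [627.9  72.3  96. ] seal (376.0, 199.07691955566406) 19.666698455810547 [625.5  70.  103. ]
93.82374628484138 rail yaw 0.17933287123585157
red lid [584.09163956 -87.60992491  19.5       ] yaw -0.27050551488556124
blue lid [ 470.60552926 -100.13215123   19.5       ] yaw 0.5976238646660488
red ((436.90625, 225.6444091796875), (31.785917282104492, 33.11867904663086), 119.72633361816406) [583.5 -86.4  19.5]
blue ((442.54400634765625, 273.2937927246094), (32.63407516479492, 33.597206115722656), 128.6268310546875) [469.4 -99.2  19.5]
handle [557.05107715 109.57395199  92.        ]
(np.float64(262.8347213568017), np.float64(269.0893409350889))
(np.float64(285.9716815355511), np.float64(286.3675067679366))
(np.float64(401.94479420518974), np.float64(291.60799134156156))
```

Emit:
apply_moves(
  targets=[
    [0,0,-1,0,0,0],
    [0.5,0,-1,0,0,0],
    [0.5,0,-1,0,0,0],
    [0.5,0,-1,0,0,0],
    [0.5,0,-1,0,0,0],
  ],
  jaw=-0.1,
)

```text
clock: 0.72
eef_pos: [207.4, 405.7, 231.1]
tool_rot: [-1.571, -0.0, -0.295]
force: [0.9, -0.7, -0.4]
width: 38.3
```

Emit:
apply_moves(
  targets=[
    [0,0,0,0,-1,0],
    [0,0,0,0,-1,0],
    [1,0,0,0,-0.11,0],
    [1,0,0,0,0,0],
    [1,0,-0.4,0,0,0],
    [1,0.5,-0.5,0,0,0],
    [1,0.5,-0.5,0,0,0],
    [1,1,-0.5,0,0,0],
    [0.57,1,0,0,0,0],
    [0,1,0,0,0,0],
    [0,0,0,0,0,0],
  ],
)

```text
clock: 2.1
eef_pos: [467.8, 328.8, 68.3]
tool_rot: [-1.575, 0.006, -0.001]
force: [-0.5, -1.0, 0.2]
width: 38.2
```

```bash
python3 -c "
from h import *
go(470,328.5,3,0)"
```

```text
now [467.8 328.8  68.3] [-1.575e+00  6.000e-03 -1.000e-03] units x,y,z [ 0.06  1.63 -0.01] turn y units -0.00
```

Emit:
apply_moves(
  targets=[
    [0.06,0.8,0,0,0,0],
    [0,0.6,0,0,0,0],
    [0,0.24,0,0,0,0],
    [0,0,0,0,0,0],
  ],
)

```text
clock: 2.6
eef_pos: [472.5, 331.1, 6.5]
tool_rot: [-1.57, -0.0, 0.0]
force: [0.2, 0.4, 0.7]
width: 38.2
```

Emit:
apply_moves(
  targets=[
    [0,0,0,0,0,0],
    [0,0,0,0,0,0],
    [0,0,0,0,0,0],
    [0,0,0,0,0,0],
  ],
  jaw=-1,
)

```text
clock: 3.1
eef_pos: [473.1, 331.4, 7.4]
tool_rot: [-1.569, -0.002, -0.0]
force: [-1.3, -0.8, 5.3]
width: 17.9
```

Emit:
apply_moves(
  targets=[
    [0,0,0,0,0,0],
    [0,-0.5,0,0,0,0],
    [0,-1,0,0,0,0],
    [0,-1,0,0,0,0],
    [0,0,0,0,0,0],
  ],
)

```text
clock: 3.72
eef_pos: [474.9, 332.4, 110.5]
tool_rot: [-1.566, -0.007, -0.0]
force: [0.2, 0.2, -0.6]
width: 17.2
```

Run:
```python
from h import *
s=read_state(); im=get_image("scene"); u,v=map(int,proj("scene",s["eef_pos"])); print(u,v)
u=max(60,u)
cv2.imwrite("pics/g1.png",cv2.resize(im[v-60:v+60,u-60:u+60,::-1],(480,480),interpolation=cv2.INTER_CUBIC))
for b in blobs(get_image("top")):
    if b[1]<60: print(b[0],b[2],P("top",*b[2],12).round(1)[:2])
go(627.5,72,150)
```

```text
283 207
red [329.8, 190.3] [665.  172.2]
red [331.6, 193.5] [657.2 167.7]
red [307.1, 269.2] [471.5 221.8]
red [94.2, 271.1] [454.1 726.4]
red [403.0, 291.6] [424.2  -7. ]
blue [377.1, 190.0] [668.9  57.1]
blue [374.3, 268.2] [478.   61.8]
now [472.8 330.9 107.1] [-1.57  -0.002 -0.   ] units x,y,z [ 3.87 -1.07 -6.47]
```

View pics/g1.png

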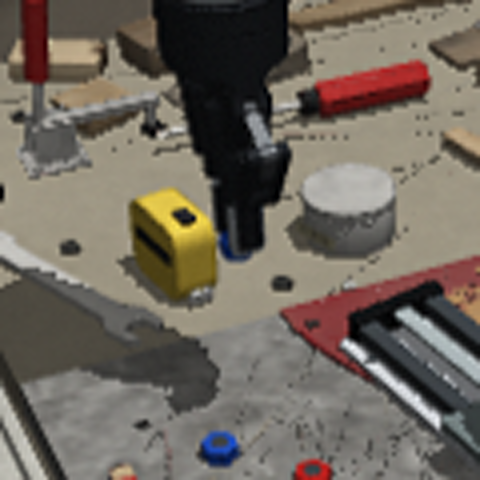

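Emit:
apply_moves(
  targets=[
    [0,-0.9,-0.3,0,0,0],
    [0.4,0,-1,0,0,0],
    [0.6,0,-1,0,0,0],
    [0.6,0,-1,0,0,0],
    [0.6,0,-1,0,0,0],
    [0.6,0,-1,0,0,0],
    [0.6,0,-0.8,0,0,0],
    [0.47,0.3,-0.37,0,0,0],
    [0,0.6,0,0,0,0],
    [0,0,0,0,0,0],
    [0,0,0,0,0,0],
  ],
)

```text
clock: 5.2
eef_pos: [626.9, 72.4, 105.7]
tool_rot: [-1.571, 0.001, 0.001]
force: [-0.1, -0.1, 0.3]
width: 17.5
```

```bash
python3 -c "
from h import *
print(read_state()['width']);go(627.5,72,108,0)"
```

```text
17.483029289567042
now [626.9  72.4 105.7] [-1.571e+00  1.000e-03  1.000e-03] units x,y,z [ 0.02 -0.06 -0.01] turn y units 0.00
```

Emit:
apply_moves(
  targets=[
    [0,0,0,0,0,0],
    [0,0,0,0,0,0],
    [0,0,0,0,0,0],
  ],
  jaw=-0.1,
)

```text
clock: 5.58
eef_pos: [627.4, 72.0, 106.2]
tool_rot: [-1.571, -0.001, 0.0]
force: [0.2, 0.2, 0.5]
width: 38.6
```

Emit:
apply_moves(
  targets=[
    [0,-0.9,0,0,0,0],
    [-0.4,-0.1,0.8,0,0,0],
    [-0.9,0,0.9,0,0,0],
    [-0.9,0,0.9,0,0,0],
    [-0.9,0,0.9,0,0,0],
    [-0.9,0,0.9,0,0,0],
    [-0.9,0.5,0.59,0,0,0],
    [-0.03,0.8,0,0,0,0],
    [0,0.8,0,0,0,0],
    [0,0,0,0,0,0],
  ],
)

```text
clock: 6.82
eef_pos: [428.7, 270.8, 60.3]
tool_rot: [-1.573, 0.003, 0.0]
force: [0.7, -0.1, 0.2]
width: 37.9
```

Run:
```python
from h import *
go(430,271.5,3,0)
for b in blobs(get_image("top")):
    if 25<b[1]<60 and b[2][1]>255: print(b[0],b[2],P("top",*b[2],12).round(1)[:2])
```

```text
now [428.7 270.8  60.3] [-1.573  0.003  0.   ] units x,y,z [0.03 1.43 0.02] turn y units 0.00
red [307.1, 269.3] [471.3 221.8]
red [94.3, 271.1] [454.1 726.1]
red [403.0, 291.5] [424.4  -7. ]
blue [374.3, 268.4] [477.5  61.8]
```

Emit:
apply_moves(
  targets=[
    [0,0.7,0,0,0,0],
    [0,0.5,0,0,0,0],
    [0,0.2,0,0,0,0],
    [0,0,0,0,0,0],
    [0,0,0,0,0,0],
  ],
)

```text
clock: 7.5
eef_pos: [430.7, 271.9, 6.7]
tool_rot: [-1.57, -0.001, -0.0]
force: [0.3, -0.1, -0.2]
width: 38.7
```

Emit:
apply_moves(
  targets=[
    [0,0,0,0,0,0],
    [0,0,0,0,0,0],
    [0,0,0,0,0,0],
    [0,0,0,0,0,0],
  ],
  jaw=-1,
)

```text
clock: 8.0
eef_pos: [430.6, 271.9, 6.9]
tool_rot: [-1.57, -0.001, -0.0]
force: [-1.1, -0.7, 6.9]
width: 17.8
```

Emit:
apply_moves(
  targets=[
    [0,-1,0,0,0,0],
    [0,-1,0,0,0,0],
    [0.5,-1,-0.5,0,0,0],
    [0.9,-0.5,-0.9,0,0,0],
    [0.9,0,-0.9,0,0,0],
    [0.9,0,-0.9,0,0,0],
    [0.9,0,-0.9,0,0,0],
    [0.8,0.4,-0.9,0,0,0],
    [0,0.6,0,0,0,0],
    [0,0,0,0,0,0],
    [0,0,0,0,0,0],
  ],
)

```text
clock: 9.38
eef_pos: [625.9, 72.5, 106.5]
tool_rot: [-1.57, -0.0, 0.001]
force: [-0.7, -0.2, -0.7]
width: 17.8
```

```bash
python3 -c "
from h import *
print(read_state()['width'])
for b in blobs(get_image('top')):
    if 25<b[1]<60 and b[2][1]>255: print(b[0],b[2],P('top',*b[2],12).round(1)[:2])
go(627.5,72,108,0)"
```

```text
17.812187766792245
red [306.8, 269.0] [472.  222.5]
red [94.2, 271.0] [454.4 726.4]
red [403.0, 291.6] [424.2  -7. ]
blue [374.2, 268.4] [477.5  62. ]
now [626.2  72.6 106.8] [-1.57e+00 -1.00e-03  1.00e-03] units x,y,z [ 0.03 -0.03 -0.02] turn y units 0.01
```

Emit:
apply_moves(
  targets=[
    [0,0,0,0,0,0],
    [0,0,0,0,0,0],
    [0,0,0,0,0,0],
  ],
  jaw=-0.1,
)

```text
clock: 9.8
eef_pos: [626.1, 71.7, 106.1]
tool_rot: [-1.571, -0.001, 0.0]
force: [-0.1, 0.3, -0.2]
width: 38.1
```

Emit:
apply_moves(
  targets=[
    [0,-0.9,0,0,0,0],
    [-0.8,-0.1,0,0,0,0],
    [-0.9,0,-0.2,0,0,0],
    [-0.9,0,-0.05,0,0,0],
    [-0.9,0.3,0,0,0,0],
    [-0.23,0.9,0,0,0,0],
    [0,0.9,0,0,0,0],
    [0,0.9,0,0,0,0],
    [0,0.3,0,0,0,0],
    [0,0.2,0,0,0,0],
    [0,0,0,0,0,0],
    [0,0,0,0,0,0],
  ],
)

```text
clock: 11.3
eef_pos: [477.4, 61.5, 6.5]
tool_rot: [-1.571, -0.001, -0.001]
force: [-0.1, 0.1, -1.1]
width: 38.6
```

Emit:
apply_moves(
  targets=[
    [0,0,0,0,0,0],
    [0,0,0,0,0,0],
    [0,0,0,0,0,0],
    [0,0,0,0,0,0],
  ],
  jaw=-1,
)

```text
clock: 11.8
eef_pos: [477.3, 61.5, 6.7]
tool_rot: [-1.571, -0.001, -0.0]
force: [-0.6, -0.0, 6.5]
width: 16.9
```

Emit:
apply_moves(
  targets=[
    [0,-1,0,0,0,0],
    [0,-1,0,0,0,0],
    [0,-1,0,0,0,0],
    [0.7,-0.5,0.05,0,0,0],
    [0.9,0,0.1,0,0,0],
    [0.9,0,0.1,0,0,0],
    [0.9,0,0.02,0,0,0],
    [0.37,0.4,0,0,0,0],
    [0,0.6,0,0,0,0],
    [0,0,0,0,0,0],
    [0,0,0,0,0,0],
  ],
)

```text
clock: 13.18
eef_pos: [627.7, 72.6, 106.5]
tool_rot: [-1.571, -0.001, 0.0]
force: [0.5, -0.2, -0.3]
width: 17.2
```

```bash
python3 -c "
from h import *
print(read_state()['width'])
for b in blobs(get_image('top')):
    if 25<b[1]<60 and b[2][1]>255: print(b[0],b[2],P('top',*b[2],12).round(1)[:2])
go(627.5,72,108,0)"
```

```text
17.197303760965102
red [306.8, 269.1] [471.8 222.5]
red [94.1, 271.0] [454.4 726.6]
red [402.9, 291.5] [424.4  -6.7]
now [628.1  72.6 106.9] [-1.57  -0.002  0.   ] units x,y,z [-0.01 -0.03 -0.02] turn y units 0.00
```

Emit:
apply_moves(
  targets=[
    [0,0,0,0,0,0],
    [0,0,0,0,0,0],
    [0,0,0,0,0,0],
  ],
  jaw=-0.1,
)

```text
clock: 13.6
eef_pos: [627.7, 72.2, 106.0]
tool_rot: [-1.571, -0.0, -0.0]
force: [-0.5, -0.6, 1.0]
width: 38.6
```

Emit:
apply_moves(
  targets=[
    [0,-0.9,0,0,0,0],
    [-0.8,-0.1,-0.4,0,0,0],
    [-1,0,-0.5,0,0,0],
    [-1,0,-0.5,0,0,0],
    [-1,0.3,-0.5,0,0,0],
    [-1,0.9,-0.08,0,0,0],
    [-0.28,0.9,0,0,0,0],
    [0,0.9,0,0,0,0],
    [0,0.3,0,0,0,0],
    [0,0.2,0,0,0,0],
    [0,0,0,0,0,0],
    [0,0,0,0,0,0],
  ],
)

```text
clock: 15.1
eef_pos: [423.2, -10.2, 22.4]
tool_rot: [-1.58, 0.005, 0.0]
force: [0.8, -0.2, -0.2]
width: 38.4
```

Emit:
apply_moves(
  targets=[
    [0,0,0,0,0,0],
    [0,0,0,0,0,0],
    [0,0,0,0,0,0],
    [0,0,0,0,0,0],
  ],
  jaw=-1,
)

```text
clock: 15.6
eef_pos: [422.9, -10.1, 22.1]
tool_rot: [-1.58, 0.005, 0.0]
force: [0.2, -0.2, 1.3]
width: -0.1
```

Emit:
apply_moves(
  targets=[
    [0,-0.2,0,0,0,0],
    [0,0,0,0,0,0],
    [0,0,0,0,0,0],
  ],
  jaw=-0.1,
)

```text
clock: 15.98
eef_pos: [423.0, -10.2, 30.3]
tool_rot: [-1.58, 0.005, -0.0]
force: [0.3, -0.0, 0.4]
width: 38.2
```

```bash
python3 -c "
from h import *
print(read_state()['qpos'].round(3))
for b in blobs(get_image('scene')):
    if 25<b[1]<90 and b[2][1]>255: print(b[0],b[1],b[2],P('scene',*b[2],12).round(1)[:2])
go(424.5,-6.5,6,0)"
```

```text
[ 0.156  0.729 -0.298  2.271  0.891  0.266  0.626]
red 36 [369.8, 258.1] [632.3 175.1]
now [422.9 -10.1  30.2] [-1.58   0.005 -0.   ] units x,y,z [0.04 0.6  0.09] turn y units -0.00
```

Emit:
apply_moves(
  targets=[
    [0,0,0,0,0,0.6],
    [0,0,0,0,0,0.6],
    [0.05,0.3,0.05,0,0,0],
    [0.05,0.2,0.04,0,0,0],
    [0.04,0.1,0,0,0,0],
    [0,0,0,0,0,0],
  ],
)

```text
clock: 16.77
eef_pos: [423.6, -6.6, 5.2]
tool_rot: [-1.581, 0.174, -0.0]
force: [-0.2, 0.3, -0.8]
width: 38.3
```

```bash
python3 -c "
from h import *
print(read_state()['qpos'].round(3))
go(424.5,-6.5,6,0)"
```

```text
[ 0.273  0.855 -0.489  2.116  0.74   0.542  0.78 ]
now [423.6  -6.6   5.2] [-1.581  0.174 -0.   ] units x,y,z [ 0.02 -0.02  0.  ] turn y units -0.00
```

Emit:
apply_moves(
  targets=[
    [0,0,0,0,0,0],
    [0,0,0,0,0,0],
    [0,0,0,0,0,0],
    [0,0,0,0,0,0],
  ],
  jaw=-1,
)

```text
clock: 17.27
eef_pos: [424.3, -6.6, 6.0]
tool_rot: [-1.58, 0.172, -0.001]
force: [-0.8, 0.1, 6.1]
width: 18.3
```

Emit:
apply_moves(
  targets=[
    [0,-1,0,0,0,0],
    [0.5,-1,0,0,0,0],
    [0.8,-1,0,0,0,0],
    [0.8,-0.5,0,0,0,-0.6],
    [0.4,0,0,0,0,-0.6],
    [0,0,0,0,0,0],
  ],
)

```text
clock: 18.02
eef_pos: [545.6, -5.9, 127.1]
tool_rot: [-1.581, 0.006, 0.001]
force: [-1.3, -0.2, -0.2]
width: 17.9
```

```bash
python3 -c "
from h import *
print(read_state()['width'],read_state()['qpos'].round(3))
for b in blobs(get_image('top')):
    if 25<b[1]<60 and b[2][1]>255: print(b[0],b[2],P('top',*b[2],12).round(1)[:2])
go(611,165,145,0)"
```

```text
17.934357850483387 [ 0.365  0.703 -0.644  1.892  0.612  0.761  0.943]
red [307.1, 269.3] [471.3 221.8]
red [94.1, 271.1] [454.1 726.6]
now [545.5  -5.9 126.9] [-1.581e+00  7.000e-03  1.000e-03] units x,y,z [ 1.64 -0.45  4.27] turn y units 0.01
```

Emit:
apply_moves(
  targets=[
    [0,-0.45,0.3,0.07,0,0],
    [0.3,0,0.8,0,0,0],
    [0.4,0,0.9,0,0,0],
    [0.4,0,0.9,0,0,0],
    [0.4,0,0.9,0,0,0],
    [0.14,0.4,0.47,0,0,0],
    [0,0.6,0,0,0,0],
    [0,0,0,0,0,0],
    [0,0,0,0,0,0],
  ],
)

```text
clock: 19.2
eef_pos: [612.9, 165.9, 106.2]
tool_rot: [-1.569, 0.005, 0.0]
force: [0.1, 0.1, -0.1]
width: 18.0
```

```bash
python3 -c "
from h import *
print(read_state()['width'])
go(611,165,107,0)"
```

```text
18.006859200718107
now [612.9 165.9 106.2] [-1.569  0.005  0.   ] units x,y,z [-0.05 -0.02 -0.02] turn y units 0.00
```

Emit:
apply_moves(
  targets=[
    [0,0,0,0,0,0],
    [0,0,0,0,0,0],
    [0,0,0,0,0,0],
  ],
  jaw=-0.1,
)

```text
clock: 19.58
eef_pos: [612.7, 165.3, 105.6]
tool_rot: [-1.57, 0.005, -0.0]
force: [-0.0, -0.3, 0.0]
width: 38.4
```

Emit:
apply_moves(
  targets=[
    [0,-0.9,0,0,0,0],
    [-0.8,-0.1,0.3,0,0,0],
    [-0.8,0,0.4,0,0,0],
    [-0.8,0,0.4,0,0,0],
    [-0.8,0.3,0.31,0,0,0],
    [-0.33,0.7,0,0,0,0],
    [0,0.7,0,0,0,0],
    [0,0.7,0,0,0,0],
    [0,0.7,0,0,0,0],
    [0,0.4,0,0,0,0],
    [0,0,0,0,0,0],
    [0,0,0,0,0,0],
  ],
)

```text
clock: 21.08
eef_pos: [471.3, 222.3, 6.7]
tool_rot: [-1.569, 0.004, 0.0]
force: [-0.9, -0.4, -0.4]
width: 38.4
```

Emit:
apply_moves(
  targets=[
    [0,0,0,0,0,0],
    [0,0,0,0,0,0],
    [0,0,0,0,0,0],
    [0,0,0,0,0,0],
  ],
  jaw=-1,
)

```text
clock: 21.58
eef_pos: [471.4, 222.2, 7.1]
tool_rot: [-1.569, 0.004, -0.0]
force: [-1.3, -1.1, 6.1]
width: 17.3
```

Emit:
apply_moves(
  targets=[
    [0,-1,0,0,0,0],
    [0,-1,0,0,0,0],
    [0,-1,0,0,0,0],
    [0.6,-0.5,-0.2,0,0,0],
    [0.8,0,-0.4,0,0,0],
    [0.8,0,-0.4,0,0,0],
    [0.8,0,-0.4,0,0,0],
    [0.5,0.4,-0.03,0,0,0],
    [0,0.6,0,0,0,0],
    [0,0,0,0,0,0],
    [0,0,0,0,0,0],
  ],
)

```text
clock: 22.95
eef_pos: [611.4, 165.0, 106.2]
tool_rot: [-1.57, 0.004, 0.001]
force: [0.1, 0.5, 0.3]
width: 17.4
```

```bash
python3 -c "
from h import *
print(read_state()['width'])
for b in blobs(get_image('top')):
    if 25<b[1]<60 and b[2][1]>255: print(b[0],b[2],P('top',*b[2],12).round(1)[:2])
go(611,165,107,0)"
```

```text
17.366005487774046
red [94.2, 271.0] [454.4 726.4]
now [611.7 165.1 106.5] [-1.569e+00  4.000e-03  1.000e-03] units x,y,z [-0.02 -0.01 -0.  ] turn y units 0.00
```

Emit:
apply_moves(
  targets=[
    [0,0,0,0,0,0],
    [0,0,0,0,0,0],
    [0,0,0,0,0,0],
  ],
  jaw=0,
)

```text
clock: 23.38
eef_pos: [611.4, 164.7, 105.5]
tool_rot: [-1.57, 0.005, 0.0]
force: [-0.8, 0.0, -0.7]
width: 42.8
```

Emit:
apply_moves(
  targets=[
    [0,-0.9,0,0,0,0],
    [0,-0.1,-0.7,0,0,0],
    [-0.2,0,-1,0,0,0],
    [-0.2,0,-1,0,0,0],
    [-0.2,0,-1,0,0,0],
    [-0.09,0,-1,0,0,0],
    [0,0,-1,0,0,0],
    [0,0.5,-0.6,0,0,0],
    [0,0.7,0,0,1,0],
    [0,0,0,0,0.93,0],
    [0,0,0,0,0,0],
    [0,0,0,0,0,0],
  ],
)

```text
clock: 24.88
eef_pos: [583.8, -86.7, 96.8]
tool_rot: [-1.571, 0.006, -0.266]
force: [-0.4, 0.2, -0.2]
width: 42.9
```

Run:
```python
from h import *
go(584,-87,24,-.27)
a=get_image("top")[180:225,310:400,::-1]; b=get_image("scene")[210:300,325:430,::-1]
A=cv2.resize(a,(800,400),interpolation=cv2.INTER_CUBIC)
cv2.imwrite("pics/p1.png",A)
im=get_image("top")
for k in blobs(im):
    if 25<k[1]<60 and k[2][1]>255: print(k)
```

```text
now [583.8 -86.7  96.8] [-1.571  0.006 -0.266] units x,y,z [ 0.01  1.82 -0.01] turn y units 0.03
('red', 48, [94.1, 271.1], [91, 268, 8, 8])
```

View pics/p1.png

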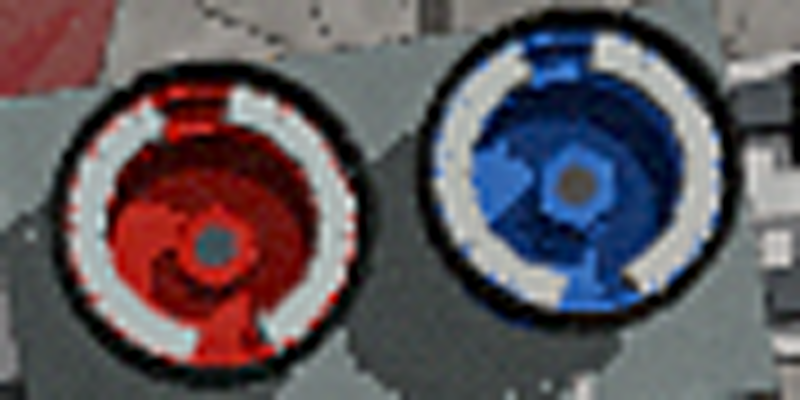

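Emit:
apply_moves(
  targets=[
    [0,0.8,0,0,0,0],
    [0,0.6,0,0,0,0],
    [0,0.4,0,0,0,0],
    [0,0,0,0,0,0],
    [0,0,0,0,0,0],
  ],
)

```text
clock: 25.65
eef_pos: [584.0, -87.2, 25.8]
tool_rot: [-1.571, 0.004, -0.269]
force: [-0.2, -0.9, -0.3]
width: 43.0
```

Emit:
apply_moves(
  targets=[
    [0,0,0,0,0,0],
    [0,0,0,0,0,0],
    [0,0,0,0,0,0],
    [0,0,0,0,0,0],
    [0,0,0,0,0,0],
  ],
  jaw=-1,
)

```text
clock: 26.28
eef_pos: [584.1, -87.3, 26.1]
tool_rot: [-1.571, 0.004, -0.269]
force: [-0.6, 0.2, 5.1]
width: 12.7
```

Run:
```python
from h import *
im=get_image("scene").astype(int); mn,mx=im.min(2),im.max(2)
for k,p in dict(red=(612,164.6,96),blue=(627.5,72.2,96)).items():
    u,v=proj("scene",p); yy,xx=np.mgrid[:480,:640]
    m=(mn>120)&(mx-mn<40)&(np.hypot(xx-u,(yy-v)*1.4)<19)
    h=cv2.convexHull(np.argwhere(m)[:,::-1].astype(np.float32).reshape(-1,1,2)); e=cv2.fitEllipse(h)
    print(k,(u,v),e,P("scene",*e[0],96).round(1))
```

```text
red (np.float64(366.0490022526865), np.float64(234.86693884042694)) ((365.218505859375, 232.89097595214844), (16.396310806274414, 29.495527267456055), 93.54219818115234) [614.  172.1  96. ]
blue (np.float64(393.0859919117864), np.float64(255.9452283810663)) ((392.17333984375, 253.7918243408203), (18.675418853759766, 30.718788146972656), 93.48162078857422) [629.6  79.4  96. ]
```

Emit:
apply_moves(
  targets=[
    [0,-0.5,0,0,0,0],
    [0,-0.9,0,0,0,0],
    [0,-0.9,0,0,-0.8,0],
    [0,-0.8,0,0,-0.8,0],
    [0,0,0,0,-0.8,0],
    [0,0,0,0,-0.8,0],
    [0,0,0,0,0,0],
  ],
)

```text
clock: 27.2
eef_pos: [583.8, -87.6, 149.9]
tool_rot: [-1.569, 0.005, 0.176]
force: [0.4, -0.8, -0.5]
width: 12.3
```

Emit:
apply_moves(
  targets=[
    [0.2,0,0.5,0,0,0],
    [0.2,0,0.8,0,0,0],
    [0.3,0,0.9,0,0,0],
    [0.3,0,0.9,0,0,0],
    [0.3,0,0.9,0,0,0],
    [0.3,0,0.9,0,0,0],
    [0.1,0,0.8,0,0,0],
    [0,0,0.2,0,0,0],
    [0,0,0,0,0,0],
    [0,0,0,0,0,0],
  ],
)

```text
clock: 28.45
eef_pos: [609.5, 154.5, 149.0]
tool_rot: [-1.571, 0.006, 0.175]
force: [0.5, -0.3, -0.9]
width: 12.9
```

```bash
python3 -c "
from h import *
print(read_state()['width'],read_state()['qpos'])
go(610.3,164.7,128,.18)"
```

```text
12.920432574494402 [ 0.11659155  0.7894345  -0.71146583  1.63974682  0.60434109  0.95053849
  0.9318945 ]
now [609.5 154.5 149. ] [-1.571  0.006  0.175] units x,y,z [0.06 0.53 0.25] turn y units -0.04
```

Emit:
apply_moves(
  targets=[
    [0.05,0,0.25,0,-0.04,0],
    [0,0,0,0,0,0],
    [0,0.3,0,0,0,0],
    [0,0.3,0,0,0,0],
    [0,0,0,0,0,0],
    [0,0,0,0,0,0],
  ],
)

```text
clock: 29.2
eef_pos: [609.3, 167.2, 125.0]
tool_rot: [-1.569, 0.005, 0.183]
force: [0.2, -0.1, -0.4]
width: 12.6
```

Run:
```python
from h import *
go(610.3,164.7,115,.18)
im=get_image("scene"); cv2.imwrite("pics/l1.png",cv2.resize(im[180:300,300:460,::-1],(800,600),interpolation=cv2.INTER_CUBIC))
```

```text
now [609.3 167.2 125. ] [-1.569  0.005  0.183] units x,y,z [ 0.01  0.25 -0.07] turn y units 0.02
```

View pics/l1.png

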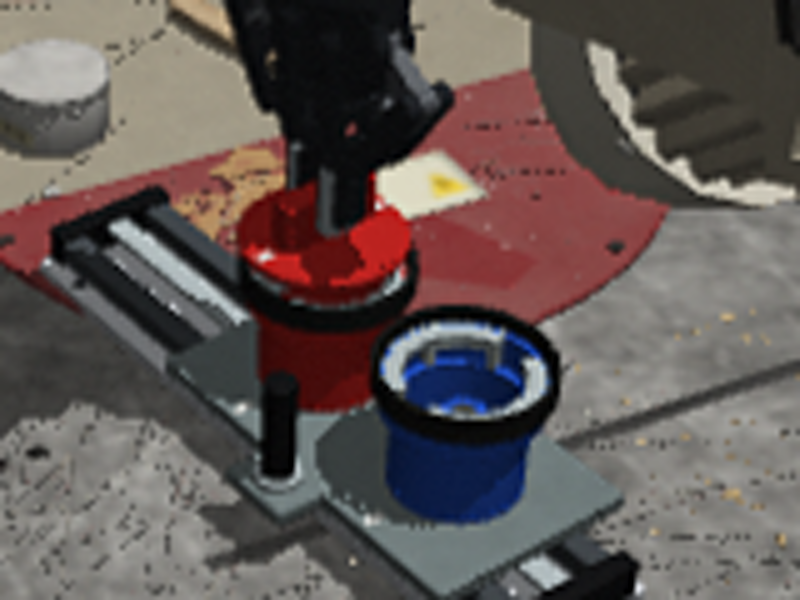

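Emit:
apply_moves(
  targets=[
    [0.03,0,-0.06,0,0,0],
    [0,0,0,0,0,0],
    [0,0.1,0,0,0,0],
    [0,0.1,0,0,0,0],
    [0,0,0,0,0,0],
    [0,0,0,0,0,0],
  ],
)

```text
clock: 30.0
eef_pos: [611.2, 165.3, 117.1]
tool_rot: [-1.569, 0.004, 0.183]
force: [1.8, 1.0, -1.9]
width: 12.5
```

Emit:
apply_moves(
  targets=[
    [0,0.1,0,0,0,0],
    [0,0.05,0,0,0,0],
    [0,0,0,0,0,0],
  ],
)

```text
clock: 30.38
eef_pos: [611.4, 165.3, 111.9]
tool_rot: [-1.569, 0.004, 0.183]
force: [1.3, 0.4, 4.0]
width: 12.5
```

Emit:
apply_moves(
  targets=[
    [0,0.1,0,0,0,0],
    [0,0,0,0,0,0],
    [0,0,0,0,0,0],
  ],
)

```text
clock: 30.75
eef_pos: [611.4, 165.4, 108.7]
tool_rot: [-1.569, 0.003, 0.183]
force: [0.3, 0.2, 9.2]
width: 12.5
```

Emit:
apply_moves(
  targets=[
    [0,0,0,0,0.8,0],
    [0,0,0,0,0.8,0],
    [0,0,0,0,0.8,0],
    [0,0,0,0,0.8,0],
    [0,0,0,0,0.8,0],
    [0,0,0,0,0.8,0],
    [0,0,0,0,0.8,0],
    [0,0,0,0,0.8,0],
    [0,0,0,0,0.8,0],
    [0,0,0,0,0.8,0],
    [0,0,0,0,0.8,0],
    [0,0,0,0,0.8,0],
  ],
)

```text
clock: 32.25
eef_pos: [611.6, 165.5, 108.8]
tool_rot: [-1.573, 0.002, -1.16]
force: [0.4, 0.2, 9.7]
width: 13.0
```

```bash
python3 -c "
from h import *
s=read_state();print(s['torque'],s['force'],s['width'],s['qpos'].round(2))
go(611.4,165.3,109,-1.22)"
```

```text
[ 0.01607332 -0.05671337  0.20040833] [0.35564757 0.19549904 9.70070599] 13.04113606622439 [-0.11  0.77 -0.33  1.66  0.32  0.77 -0.18]
now [611.6 165.5 108.8] [-1.573  0.002 -1.16 ] units x,y,z [ 0.   -0.01 -0.01] turn y units 0.43
```

Emit:
apply_moves(
  targets=[
    [0,0,0,0,0.4,0],
    [0,0,0,0,0.3,0],
    [0,0,0,0,0.3,0],
    [0,0,0,0,0,0],
    [0,0,0,0,0,0],
  ],
)

```text
clock: 32.88
eef_pos: [611.9, 165.5, 108.8]
tool_rot: [-1.573, 0.002, -1.297]
force: [0.6, -0.5, 8.8]
width: 12.7
```

```bash
python3 -c "
from h import *
s=read_state();print(s['torque'],s['force'],s['width'],s['tool_rot'])"
```

```text
[ 0.0864147  -0.18146872  0.15382501] [ 0.59675648 -0.51560958  8.81609714] 12.745212551901247 [-1.57276429  0.00221536 -1.29653481]
```

Emit:
apply_moves(
  targets=[
    [0,0,0,0,0.3,0],
    [0,0,0,0,0.3,0],
    [0,0,0,0,0,0],
  ],
)

```text
clock: 33.25
eef_pos: [612.5, 165.6, 108.9]
tool_rot: [-1.571, 0.001, -1.376]
force: [2.0, -0.7, 8.2]
width: 12.7
```

```bash
python3 -c "
from h import *
s=read_state();print(s['torque'],s['force'],s['width'],s['tool_rot'])"
```

```text
[-0.05656744 -0.44009195  1.23822007] [ 1.98059021 -0.73248737  8.20523093] 12.746624870248851 [-1.57148610e+00  1.08490609e-03 -1.37624725e+00]
```

Emit:
apply_moves(
  targets=[
    [0,0,0,0,-0.3,0],
    [0,-0.05,0,0,0,0],
    [0,-0.04,0,0,0,0],
    [0,0,0,0,0,0],
  ],
)

```text
clock: 33.75
eef_pos: [612.5, 165.5, 110.9]
tool_rot: [-1.572, 0.002, -1.338]
force: [4.6, 1.4, -0.3]
width: 12.7
```

```bash
python3 -c "
from h import *
s=read_state();print(s['torque'],s['force'],s['width'],s['tool_rot'])"
```

```text
[ 0.37359178 -1.24433151  0.32597506] [ 4.63458009  1.36560677 -0.26636544] 12.701524523643133 [-1.57226735  0.00245738 -1.3384454 ]
```

Emit:
apply_moves(
  targets=[
    [0,0,0,0,0,0],
    [0,0,0,0,0,0],
    [0,0,0,0,0,0],
  ],
  jaw=0,
)

```text
clock: 34.12
eef_pos: [610.0, 164.7, 110.3]
tool_rot: [-1.578, 0.002, -1.339]
force: [-0.1, 0.1, -0.1]
width: 42.7
```

Emit:
apply_moves(
  targets=[
    [0,-0.5,0,0,0,0],
    [0,-1,0,0,0,0],
    [0,0,0,0,-0.9,0],
    [0,0,0,0,-1,0],
    [0,0,0,0,-1,0],
    [0,0,0,0,-1,0],
    [0,0,0,0,-1,0],
    [0,0,0,0,-1,0],
    [0,0,0,0,-1,0],
    [0,0,0,0,-1,0],
    [0,0,0,0,-0.46,0],
    [0,0,0,0,0,0],
  ],
)

```text
clock: 35.62
eef_pos: [610.8, 164.6, 170.5]
tool_rot: [-1.571, 0.006, -0.173]
force: [0.4, -0.6, 0.7]
width: 42.5
```

```bash
python3 -c "
from h import *
print(read_state()['qpos'].round(2))
go(470,-99.6,100,0.6)"
```

```text
[ 0.05  0.74 -0.62  1.61  0.5   0.96  0.66]
now [610.8 164.6 170.5] [-1.571  0.006 -0.173] units x,y,z [-2.33  1.76 -7.11] turn y units -5.53
```

Emit:
apply_moves(
  targets=[
    [-0.2,0,-0.7,0,0,0],
    [-0.3,0,-0.9,0,0,0],
    [-0.3,0,-0.9,0,0,0],
    [-0.3,0,-0.9,0,0,0],
    [-0.3,0,-0.9,0,0,0],
    [-0.3,0,-0.9,0,0,0],
    [-0.3,0.3,-0.9,0,0,0],
    [-0.33,0.7,-0.9,0,0,0],
    [0,0.7,-0.11,0,0,0],
    [0,0,0,0,-0.9,0],
    [0,0,0,0,-0.9,0],
    [0,0,0,0,-0.9,0],
  ],
)

```text
clock: 37.12
eef_pos: [470.3, -99.4, 103.3]
tool_rot: [-1.569, 0.005, 0.208]
force: [0.1, 0.6, 0.3]
width: 42.6
```

Emit:
apply_moves(
  targets=[
    [0,0,0,0,-0.9,0],
    [0,0,0,0,-0.9,0],
    [0,0,0,0,-0.9,0],
    [0,0,0,0,-0.13,0],
    [0,0,0,0,0,0],
  ],
)

```text
clock: 37.75
eef_pos: [470.4, -99.4, 103.3]
tool_rot: [-1.567, 0.004, 0.598]
force: [0.1, -0.1, 0.3]
width: 42.8
```

Run:
```python
from h import *
print(read_state()['qpos'].round(2))
go(470,-99.6,25,0.6)
a=get_image("scene")[180:300,300:460,::-1]; b=get_image("top")[170:230,290:400,::-1]
cv2.imwrite("pics/m1.png",np.hstack([cv2.resize(a,(440,330),interpolation=cv2.INTER_CUBIC),cv2.resize(b,(360,330),interpolation=cv2.INTER_CUBIC)]))
```

```text
[ 0.66  0.72 -0.77  2.08  0.81  0.68  1.51]
now [470.4 -99.4 103.3] [-1.567  0.004  0.598] units x,y,z [-0.01  1.96  0.  ] turn y units -0.01
```

View pics/m1.png

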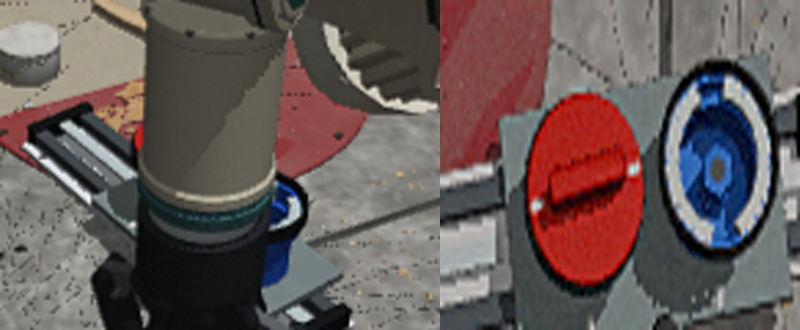

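Emit:
apply_moves(
  targets=[
    [0,0.8,0,0,0,0],
    [0,0.7,0,0,0,0],
    [0,0.45,0,0,0,0],
    [0,0,0,0,0,0],
    [0,0,0,0,0,0],
  ],
)

```text
clock: 38.48
eef_pos: [470.5, -99.1, 25.9]
tool_rot: [-1.568, 0.003, 0.6]
force: [-0.1, -0.1, 0.2]
width: 43.1
```

Emit:
apply_moves(
  targets=[
    [0,0,0,0,0,0],
    [0,0,0,0,0,0],
    [0,0,0,0,0,0],
    [0,0,0,0,0,0],
    [0,0,0,0,0,0],
  ],
  jaw=-1,
)

```text
clock: 39.1
eef_pos: [470.5, -99.3, 26.1]
tool_rot: [-1.568, 0.003, 0.601]
force: [-1.2, 0.2, 6.2]
width: 12.7
```

Emit:
apply_moves(
  targets=[
    [0,-0.5,0,0,0,0],
    [0,-0.9,0,0,0,0],
    [0,-0.9,0,0,0.4,0],
    [0,-0.9,0,0,0.8,0],
    [0,0,0,0,0.8,0],
    [0,0,0,0,0.8,0],
    [0,0,0,0,0.2,0],
    [0,0,0,0,0,0],
  ],
)

```text
clock: 40.1
eef_pos: [470.5, -99.4, 153.2]
tool_rot: [-1.569, 0.005, 0.183]
force: [0.2, 0.3, -1.2]
width: 12.8
```

Run:
```python
from h import *
print(read_state()['width'])
go(628,72.4,128,0.181)
```

```text
12.810601389411268
now [470.5 -99.4 153.2] [-1.569  0.005  0.183] units x,y,z [4.65 0.63 3.51] turn y units 0.02
```

Emit:
apply_moves(
  targets=[
    [0.4,0,0.3,0,0,0],
    [0.8,0,0.6,0,0,0],
    [0.8,0,0.6,0,0,0],
    [0.8,0,0.6,0,0,0],
    [0.8,0,0.6,0,0,0],
    [0.7,0,0.6,0,0,0],
    [0.35,0.2,0.21,0,0,0],
    [0,0.2,0,0,0,0],
    [0,0.2,0,0,0,0],
    [0,0,0,0,0,0],
    [0,0,0,0,0,0],
  ],
)

```text
clock: 41.48
eef_pos: [628.0, 71.4, 128.8]
tool_rot: [-1.569, 0.005, 0.181]
force: [-0.3, -0.2, -1.0]
width: 12.8
```

Run:
```python
from h import *
print(read_state()['width'])
go(628,72.4,115,0.181)
```

```text
12.794173684920503
now [628.   71.4 128.8] [-1.569  0.005  0.181] units x,y,z [0.01 0.34 0.02] turn y units -0.00
```

Emit:
apply_moves(
  targets=[
    [0,0.1,0.02,0,0,0],
    [0,0.1,0,0,0,0],
    [0,0.1,0,0,0,0],
    [0,0,0,0,0,0],
    [0,0,0,0,0,0],
  ],
)

```text
clock: 42.1
eef_pos: [627.9, 73.2, 116.6]
tool_rot: [-1.569, 0.005, 0.182]
force: [0.3, -0.7, -0.4]
width: 12.8
```

Emit:
apply_moves(
  targets=[
    [0,0.1,0,0,0,0],
    [0,0.05,0,0,0,0],
    [0,0,0,0,0,0],
  ],
)

```text
clock: 42.48
eef_pos: [628.4, 73.4, 111.3]
tool_rot: [-1.569, 0.004, 0.182]
force: [-0.8, -0.2, 5.3]
width: 13.1
```

Lugs are in. Push and turn.

Emit:
apply_moves(
  targets=[
    [0,0.08,0,0,0,0],
    [0,0,0,0,0,0],
    [0,0,0,0,0,0],
  ],
)

```text
clock: 42.85
eef_pos: [628.4, 73.4, 108.9]
tool_rot: [-1.57, 0.004, 0.182]
force: [-2.3, -1.1, 9.8]
width: 12.5
```

Emit:
apply_moves(
  targets=[
    [0,0,0,0,0.8,0],
    [0,0,0,0,0.9,0],
    [0,0,0,0,0.9,0],
    [0,0,0,0,0.9,0],
    [0,0,0,0,0.9,0],
    [0,0,0,0,0.9,0],
    [0,0,0,0,0.9,0],
    [0,0,0,0,0.9,0],
    [0,0,0,0,0.9,0],
    [0,0,0,0,0.9,0],
    [0,0,0,0,0.8,0],
    [0,0,0,0,0,0],
  ],
)

```text
clock: 44.35
eef_pos: [629.6, 74.2, 109.3]
tool_rot: [-1.571, 0.002, -1.173]
force: [-0.6, 0.3, 8.4]
width: 12.8
```

```bash
python3 -c "
from h import *
s=read_state();print(s['torque'],s['force'],s['width'],s['tool_rot'])"
```

```text
[ 0.16697464  0.04885171 -0.16516775] [-0.6103327   0.2706342   8.44179718] 12.833503863432078 [-1.57102183  0.00204199 -1.1733056 ]
```

Emit:
apply_moves(
  targets=[
    [0,0.02,0,0,0.5,0],
    [0,0,0,0,0.5,0],
    [0,0,0,0,0.3,0],
    [0,0,0,0,0,0],
  ],
)

```text
clock: 44.85
eef_pos: [628.8, 74.0, 108.6]
tool_rot: [-1.573, 0.001, -1.351]
force: [-2.1, -0.0, 11.0]
width: 12.7
```

```bash
python3 -c "
from h import *
s=read_state();print(s['torque'],s['force'],s['width'],s['tool_rot'])"
```

```text
[0.05624897 0.54767392 0.77986471] [-2.06384707e+00 -2.87611565e-03  1.09896954e+01] 12.68677916473852 [-1.57311427e+00  1.38494999e-03 -1.35094002e+00]
```

Torque 0.78 means the stop has been reached. Rise to lock, then check the force.

Emit:
apply_moves(
  targets=[
    [0,0,0,0,-0.15,0],
    [0,-0.05,0,0,0,0],
    [0,-0.04,0,0,0,0],
    [0,0,0,0,0,0],
  ],
)

```text
clock: 45.35
eef_pos: [628.7, 73.9, 110.5]
tool_rot: [-1.574, 0.003, -1.333]
force: [1.4, 1.8, 1.8]
width: 13.0
```

Emit:
apply_moves(
  targets=[
    [0,0,0,0,0,0],
    [0,0,0,0,0,0],
    [0,0,0,0,0,0],
  ],
  jaw=0,
)

```text
clock: 45.72
eef_pos: [627.3, 72.6, 109.8]
tool_rot: [-1.577, 0.002, -1.334]
force: [0.1, -0.1, 0.2]
width: 42.9
```

Emit:
apply_moves(
  targets=[
    [0,-0.5,0,0,0,0],
    [0,-0.9,0,0,0,0],
    [0,0,0,0,-1,0],
    [0,0,0,0,-1,0],
    [0,0,0,0,-1,0],
    [0,0,0,0,-1,0],
    [0,0,0,0,-1,0],
    [0,0,0,0,-1,0],
    [0,0,0,0,-1,0],
    [0,0,0,0,-1,0],
    [0,0,0,0,-1,0],
    [0,0,0,0,0,0],
  ],
)

```text
clock: 47.22
eef_pos: [627.9, 72.6, 165.9]
tool_rot: [-1.57, 0.006, -0.079]
force: [0.2, -0.3, -0.5]
width: 42.3
```

```bash
python3 -c "
from h import *
go(480,40,160,.18)"
```

```text
now [627.9  72.6 165.9] [-1.57   0.006 -0.079] units x,y,z [-3.62  0.15 -1.1 ] turn y units -1.85
```

Emit:
apply_moves(
  targets=[
    [-0.8,0,-0.2,0,-0.8,0],
    [-0.8,0,-0.2,0,-0.8,0],
    [-0.9,0,-0.2,0,-0.25,0],
    [-0.9,0,-0.2,0,0,0],
    [0,0,0,0,0,0],
    [0,0,0,0,0,0],
  ],
  jaw=0.1,
)

```text
clock: 47.98
eef_pos: [496.6, 31.1, 167.3]
tool_rot: [-1.569, 0.003, 0.18]
force: [-0.5, 0.2, 0.4]
width: 47.0
```

Run:
```python
from h import *
go(557,107,66,.18)
a=get_image("scene")[190:300,310:450,::-1]; b=get_image("top")[170:240,300:400,::-1]
cv2.imwrite("pics/m2.png",np.hstack([cv2.resize(a,(420,330),interpolation=cv2.INTER_CUBIC),cv2.resize(b,(380,330),interpolation=cv2.INTER_CUBIC)]))
```

```text
now [496.6  31.1 167.3] [-1.569  0.003  0.18 ] units x,y,z [1.82 2.53 1.6 ] turn y units -0.00
```

View pics/m2.png

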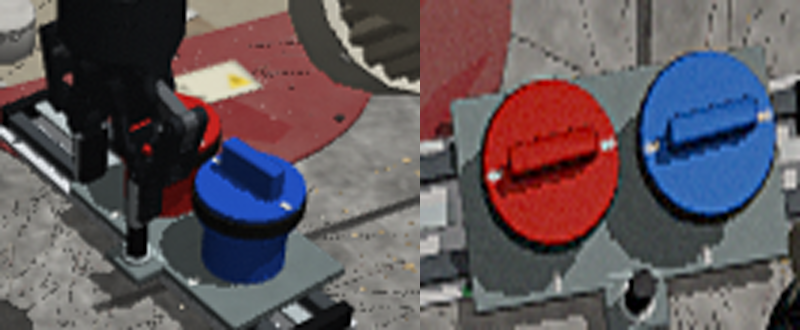

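Emit:
apply_moves(
  targets=[
    [0.5,0,0.13,0,0,0],
    [0.8,0,0.1,0,0,0],
    [0.9,0,0.1,0,0,0],
    [0.8,0,0.1,0,0,0],
    [0.4,0.3,0,0,0,0],
    [0,0.38,0,0,0,0],
    [0,0.06,0,0,0,0],
    [0,0,0,0,0,0],
    [0,0,0,0,0,0],
  ],
  jaw=-1,
)

```text
clock: 49.2
eef_pos: [625.9, 72.2, 137.2]
tool_rot: [-1.569, 0.005, 0.182]
force: [0.1, -0.3, 0.1]
width: 0.2
```

Emit:
apply_moves(
  targets=[
    [0,0.04,0,0,0,0],
    [0,0,0,0,0,0],
  ],
)

```text
clock: 49.45
eef_pos: [626.0, 72.3, 135.2]
tool_rot: [-1.569, 0.005, 0.182]
force: [0.5, 0.8, 0.1]
width: 0.0
```

Emit:
apply_moves(
  targets=[
    [0,0.04,0,0,0,0],
    [0,0,0,0,0,0],
  ],
)

```text
clock: 49.7
eef_pos: [625.9, 72.4, 133.2]
tool_rot: [-1.569, 0.005, 0.182]
force: [-0.7, -0.9, -0.6]
width: -0.1
```

Emit:
apply_moves(
  targets=[
    [0,0.03,0,0,0,0],
    [0,0,0,0,0,0],
    [0,0,0,0,0,0],
  ],
)

```text
clock: 50.08
eef_pos: [626.2, 72.5, 132.6]
tool_rot: [-1.569, 0.005, 0.182]
force: [-0.9, -0.3, 4.2]
width: -0.2
```

Emit:
apply_moves(
  targets=[
    [0,0.03,0,0,0,0],
    [0,0,0,0,0,0],
    [0,0,0,0,0,0],
  ],
)

```text
clock: 50.45
eef_pos: [626.2, 72.5, 131.5]
tool_rot: [-1.569, 0.005, 0.182]
force: [-1.2, -0.6, 6.1]
width: -0.4
```

Emit:
apply_moves(
  targets=[
    [0,-0.4,0,0,0,0],
    [0,0,0.7,0,0,0],
    [0,0,0.9,0,0,0],
    [0,0,0.75,0,0,0],
    [0,0.3,0,0,0,0],
    [0,0,0,0,0,0],
    [0,0,0,0,0,0],
  ],
)

```text
clock: 51.32
eef_pos: [609.5, 163.2, 135.0]
tool_rot: [-1.57, 0.005, 0.18]
force: [-0.1, -0.6, 0.2]
width: -0.1
```

Emit:
apply_moves(
  targets=[
    [0,0.04,0,0,0,0],
    [0,0,0,0,0,0],
    [0,0,0,0,0,0],
  ],
)

```text
clock: 51.7
eef_pos: [609.1, 164.7, 133.7]
tool_rot: [-1.569, 0.005, 0.181]
force: [0.8, 0.5, -0.3]
width: -0.0
```

Emit:
apply_moves(
  targets=[
    [0,0.04,0,0,0,0],
    [0,0,0,0,0,0],
    [0,0,0,0,0,0],
  ],
)

```text
clock: 52.08
eef_pos: [609.3, 165.0, 132.4]
tool_rot: [-1.569, 0.004, 0.182]
force: [-0.7, 0.1, 4.4]
width: -0.4
```

Emit:
apply_moves(
  targets=[
    [0,-0.8,0,0,0,0],
    [-0.5,0,-0.3,0,0,0],
    [-0.6,0,-0.5,0,0,0],
    [-0.44,0,-0.39,0,0,0],
    [0,0,0,0,0,0],
    [0,0.7,0,0,0,0],
    [0,0,0,0,0,0],
    [0,0,0,0,0,0],
  ],
  jaw=0,
)

```text
clock: 53.08
eef_pos: [557.6, 108.0, 136.6]
tool_rot: [-1.568, 0.004, 0.183]
force: [-0.2, 0.3, -0.1]
width: 42.8
```

Run:
```python
from h import *
go(557,107,69,.18)
```

```text
now [557.6 108.  136.6] [-1.568  0.004  0.183] units x,y,z [-0.02  1.69 -0.02] turn y units 0.02
```

Emit:
apply_moves(
  targets=[
    [0,0.7,0,0,0,0],
    [0,0.6,0,0,0,0],
    [0,0.38,0,0,0,0],
    [0,0,0,0,0,0],
    [0,0,0,0,0,0],
  ],
)

```text
clock: 53.7
eef_pos: [557.4, 107.5, 69.9]
tool_rot: [-1.569, 0.004, 0.182]
force: [-0.1, -0.1, 0.8]
width: 42.7
```

Emit:
apply_moves(
  targets=[
    [0,0,0,0,0,0],
    [0,0,0,0,0,0],
    [0,0,0,0,0,0],
    [0,0,0,0,0,0],
  ],
  jaw=-1,
)

```text
clock: 54.2
eef_pos: [557.0, 108.9, 70.1]
tool_rot: [-1.567, 0.003, 0.183]
force: [-2.1, 2.8, 4.9]
width: 13.7
```

Emit:
apply_moves(
  targets=[
    [0,0,0.2,0,0,0],
    [0,0,0.3,0,0,0],
    [0,0,0.3,0,0,0],
    [0,0,0.3,0,0,0],
    [0,0,0.3,0,0,0],
    [0,0,0.3,0,0,0],
    [0,0,0.3,0,0,0],
    [0,0,0.3,0,0,0],
    [0,0,0.2,0,0,0],
    [0,0,0,0,0,0],
    [0,0,0,0,0,0],
  ],
)

```text
clock: 55.58
eef_pos: [539.8, 206.4, 70.2]
tool_rot: [-1.567, 0.002, 0.182]
force: [0.7, 1.8, 6.4]
width: 13.6
```

Run:
```python
from h import *
s=read_state();print(s['force'],s['width'])
go(557-17.9,108+98.4,69,.18)
```

```text
[0.71310935 1.79704214 6.39806458] 13.607887473968926
now [539.8 206.4  70.2] [-1.567  0.002  0.182] units x,y,z [-0.02  0.03  0.  ] turn y units 0.01
```

Emit:
apply_moves(
  targets=[
    [0,0,0.02,0,0,0],
    [0,0,0,0,0,0],
    [0,0,0,0,0,0],
  ],
)

```text
clock: 55.95
eef_pos: [539.7, 207.1, 70.1]
tool_rot: [-1.568, 0.002, 0.182]
force: [1.3, 1.5, 6.5]
width: 13.4
```

Emit:
apply_moves(
  targets=[
    [0,0,0,0,0,0],
    [0,0,0,0,0,0],
    [0,0,0,0,0,0],
    [0,0,0,0,0,0],
  ],
  jaw=0,
)

```text
clock: 56.45
eef_pos: [538.3, 206.0, 69.0]
tool_rot: [-1.569, 0.006, 0.182]
force: [-0.6, 0.5, 0.1]
width: 42.6
```

Emit:
apply_moves(
  targets=[
    [0,-0.8,0,0,0,0],
    [0,-0.9,0,0,0,0],
    [0,-0.9,0,0,0,0],
    [-0.5,0,-0.5,0,0,0],
    [-0.8,0,-0.8,0,0,0],
    [-0.8,0,-0.8,0,0,0],
    [0,0,-0.8,0,0,0],
    [0,0,-0.8,0,0,0],
    [0,0,-0.8,0,0,0],
    [0,0,0,0,0,0],
  ],
)

```text
clock: 57.7
eef_pos: [489.0, 10.8, 172.9]
tool_rot: [-1.57, 0.006, 0.177]
force: [-0.1, 0.9, 0.8]
width: 42.7
```

Run:
```python
from h import *
a=get_image("scene")[:,:,::-1]; b=get_image("top")[:,:,::-1]
print(read_state()["eef_pos"])
f=lambda i:cv2.resize(i,None,fx=4,fy=4,interpolation=cv2.INTER_CUBIC)
cv2.imwrite("pics/f1.png",cv2.resize(np.hstack([a[180:300,260:440],b[170:290,240:420]]),(800,267*1),interpolation=cv2.INTER_CUBIC))
ims=b[:,:,::-1]
for k,z in(("red",.0),("blue",.0)):
    m=masks(ims)[k]; m[:165]=0;m[250:]=0
    if k=="red": m[:,:255]=0
    n,l,s,c=cv2.connectedComponentsWithStats(m); i=1+np.argmax(s[1:,4])
    h=cv2.convexHull(np.argwhere(l==i)[:,::-1].astype(np.float32).reshape(-1,1,2)); e=cv2.fitEllipse(h)
    print(k,e,P("top",*e[0],36+51+19.5).round(1))
```

```text
[488.88759209  14.09325173 173.31841024]
red ((289.5327453613281, 210.24880981445312), (35.0070686340332, 35.189292907714844), 75.2724380493164) [594.3 262.1 106.5]
blue ((331.2103271484375, 204.25628662109375), (34.82305908203125, 35.422760009765625), 94.74858093261719) [610.3 170.  106.5]
```

View pics/f1.png

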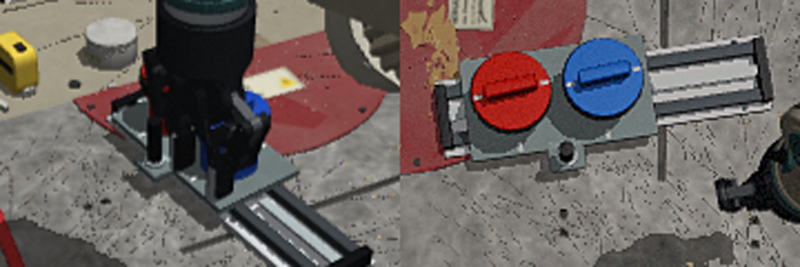

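Run:
```python
from h import *
for n in("top","scene"):
    for k in blobs(get_image(n)):
        if 25<k[1]<90 and k[2][1]>225: print(n,k)
s=read_state();print(s["clock"],s["force"].round(1),finish_job())
```

```text
top ('red', 72, [240.5, 233.9], [237, 226, 10, 18])
top ('red', 47, [94.2, 271.0], [91, 268, 8, 7])
scene ('red', 87, [305.6, 226.1], [297, 219, 17, 20])
scene ('blue', 83, [374.8, 225.7], [369, 220, 13, 14])
scene ('blue', 60, [370.3, 255.8], [364, 250, 12, 11])
the job is handed in; nothing more can be done
57.9 [-1.7  0.8  0.1] None
```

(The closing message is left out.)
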